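Brush out the clay extruder's barrel

TASK

Take the bottle brush from its rack and brush out the leaning barrel of the clay extruder with two full strokes: each time go gently down until you feel the bristle tip touch the piston, which is stuck somewhere inside at an unknown depth, and rest on it for a moment; between the two strokes draw the brush up until at least half of its bristle head is out of the mouth. Do not shove the piston further down. Then hang the brush back in the fork of its rack by its collar, straight down, and leave the other things on the desk where they stand.

Things in the scene. Friction and masses are not known exactly. Their poses are not given: they have to be found in the camera images.
- brush: Bottle brush, 209 mm long, 75 g, round. Origin: centre of the red collar's underside (27 mm across, 5 mm thick); z runs up the handle. Wooden handle to grip: 15 mm across, z = 5 to 74 mm. Below: steel stem 6.4 mm across, then the pale bristle head, z = -85 to -135 mm (tip), solid to 25 mm across, looks 33 mm; its end gives 0.9 N per mm, up to 9 mm.
- brush_tip (a point): Tip of the bristles, 135 mm below the collar's underside on the brush's axis; axes as the brush.
- rack: Fixed brush rack: round wooden foot 104 mm across, steel post, fork of two level prongs at 165 mm height, 14 mm apart inside, 30 mm across outside. Origin on the desk below the fork, z up. The fork is open toward the rack's own -x; its post and block stand on +x. To take the brush out lift it 10 mm or more, then draw it along -x by 45 mm or more.
- rack_seat (a point): Where the centre of the collar's underside rests on the fork, 165 mm above the desk; axes as the rack. The prongs end 23 mm from it on -x, with lips standing 4 mm above the prongs; the block closes the fork 19 mm away on +x and rises 2 mm above them.
- extruder: Clay extruder, fixed: blue base plate 145 x 105 x 10 mm with a steel barrel leaning 30 degrees from vertical, its mouth toward the extruder's own -x. Origin on the desk under the plate, z up.
- barrel_mouth (a point): Centre of the barrel's mouth, 0.161 m above the desk; z points out along the bore's axis. Bore 44 mm across, rim 59 mm outside. A piston with an orange face fills the bore; its face is at an unknown depth, 60 to 115 mm below the mouth along the bore. About 14 N of friction hold it; pushed harder it slides.
- tape_roll: roll of cream masking tape lying flat, 96 mm across, 25 mm high; loose bystander; origin under its centre
- trailer_red: red squeeze bottle with white nozzle, standing, 52 mm across, 135 mm high; loose bystander; origin under its centre
- beaker_glazed: white glazed beaker, standing, 66 mm across, 94 mm high; loose bystander; origin under its centre
- tin_wax: green tin can, standing, 76 mm across, 58 mm high; loose bystander; origin under its centre
- cup_bisque_a: beige unglazed cup, standing, 80 mm across, 77 mm high; loose bystander; origin under its centre
Mind the look-alikes: they are no part of the job. What is shaped like the brush but orange is not meant.

How it is judged:
By the outcome, as a careful person would: the job done as asked, in the order asked, and still so for the second after the job is handed in, with the robot touching nothing.
It also fails if it takes over 67 s, if anything falls off the work surface, if the arm or the gripper's body presses on something with over 40 N, if the wrist force passes 120 N, or if a joint passes its speed limit or range.

ROBOT

A 6-joint arm with a two-finger parallel gripper is mounted at the origin on the work surface; the furniture and walls round the work are solid. World frame = base frame: x ahead of the robot, y to its left, z up, the work surface at z = 0. Lengths are in m, angles in rad, forces in N, time in s.
With the tool pointing down it reaches from about 0.275 to 0.75 m from the base axis. Payload 10.2 kg.
Tool frame: the origin (TCP) lies at the very end of the fingers, on their centre line; the grasp point (between the pads) lies 19 mm behind it (bot.pinch_z is the distance from the TCP to the grasp point, in m); z points along the fingers, y is the line along which they close (so a half turn about z gives the same grasp; the last joint's range is limited). The gripper opens to 85 mm and grips with 20 to 120 N. Pads are 22 mm wide; open, the fingers measure 114 mm over their backs; the gripper's body (76 mm by 85 mm) begins 54 mm behind the grasp point. The pads swing forward as they close: fully open they stand 13 mm farther back than shut.
Start: joints at [1.075, 0.313, 1.498, -0, 1.331, -0.223], TCP at [0.141, 0.506, 0.231] pointing down, gripper open.
Joint ranges: [-2.94, 2.94], [-0.97, 2.17], [0.19, 2.56], [-1.23, 4.37], [0.02, 3.11], [-2.88, 2.88]. Speed limits (rad/s): [2.39, 2.39, 3.01, 3.14, 3.14, 3.14].

INTERFACE

Orientations are given as a rotation vector (axis times angle).
In Python, from plant import monitor, snapshot, job_done, bot gives the robot as it stands.
- The arm moves only by the tool move_arm, never from a script. Its argument "targets" is a list of rows, each an object of numbers: "tx", "ty", "tz": the shift along the tool's x, y, z each as a share of 0.4 m, from -1 to 1; "wx", "wy", "wz": the turn, a rotation vector about the tool's x, y, z each as a share of 90 degrees, from -1 to 1. A call has 1 to 20 rows; each row is the pose to reach, as a shift and turn from the pose commanded when the call began, along the tool's axes at that moment; what a row does not reach only later rows make up. A row lasts 1/12 s, in which the tool goes at most 41.7 mm and 7.16 degrees, less where a joint would pass 70% of its speed; a pose out of reach is approached as far as the arm can. A call with a number of a shift or a turn outside -1 to 1 is refused whole. A call with a gripper value outside its range is refused whole. "gripper" is the closure, from -1 (fully open) to 1 (shut), set as the call begins (left out, the last holds). The fingers move at their own pace and stop on an object; "force" is the grip in N (left out, the last holds). Time passes only in rows, so rows that repeat a pose let the fingers close. It gives the time, the measured TCP pose, the force, the opening and the grip force at its end, in the units of the state.
- monitor.get_obs(): the state, without advancing time (a new reading comes with each control period).
- snapshot(name): name is "side" or "top" or "wrist"; returns a dict with "pixels" (480x640x3 uint8, blue, green, red), "intrinsics" (3x3 intrinsics, pixels), "k1" (the pictures are not rectified: a ray, as slopes to the right and down, at radius r is drawn at 1 + k1 r^2 times it, then the intrinsics apply), "extrinsics" (4x4, takes a point from world to camera coordinates). Camera axes: x right, y down, z forward; pixel columns grow to the right and rows downward; lengths in m; the calibration is good to about 2 mm. A picture is of the moment at which its call begins. There is no depth.
- job_done(): hands the job in; it is judged then, once.
The state is a dict: "time": time; "q": joint angles; "joint_velocities": joint speeds; "tau": joint torques, N m; "ee_pos": TCP position; "eef_rot": TCP orientation; "contact_force": force on the tool from outside, world axes, zero at the start; "moment": the same for the moment, N m; "gripper_width": finger opening in m; "grip_force": force on a finger pad.
Only numpy, scipy, OpenCV 4.12 (cv2) and the standard library are available. Lean on these libraries where they do the work, as an engineer would, in place of code of your own. Each camera call takes 0.05 s, during which the arm holds its last target. There are 200 camera calls.

## Working session

There is one attempt and no reset: what is moved stays moved. The work goes in short steps, Python scripts to look and compute and a tool call to move; the robot and the scene stay as the last step left them, time stands still between calls to the robot, and variables do not carry over. Pictures are saved under pics/ and viewed, at most 10 in all, crops included, and the job is handed in when it is done.

Besides the shell and the picture viewer there is one more tool, called as name([rows], argument=value, ...), one row to a line, values as JSON. move_arm: Moves the arm, as the interface text tells. Its arguments: {"type":"object","properties":{"targets":{"type":"array"},"gripper":{"type":"number"},"force":{"type":"number"}},"required":["targets"]}

```bash
mkdir -p pics; ls; cat > h.py <<'E'
import numpy as np, cv2, json
from scipy.spatial.transform import Rotation as R
def save(s,n): cv2.imwrite(f'pics/{n}.png',s['pixels'])
def ray(s,u,v):
    K=np.array(s['intrinsics']);k1=s['k1'];E=np.array(s['extrinsics'])
    d=np.array([(u-K[0,2])/K[0,0],(v-K[1,2])/K[1,1]]);x=d.copy()
    for _ in range(30): x=d/(1+k1*(x@x))
    r=E[:3,:3].T@np.array([x[0],x[1],1]);c=-E[:3,:3].T@E[:3,3]
    return c,r/np.linalg.norm(r)
def onz(s,u,v,z):
    c,r=ray(s,u,v);return c+r*(z-c[2])/r[2]
def proj(s,p):
    K=np.array(s['intrinsics']);E=np.array(s['extrinsics'])
    q=E[:3,:3]@np.asarray(p,float)+E[:3,3];x=q[:2]/q[2];x=x*(1+s['k1']*(x@x))
    return np.array([K[0,0]*x[0]+K[0,2],K[1,1]*x[1]+K[1,2]])
def tri(rays):
    A=0;b=0
    for c,r in rays:
        P=np.eye(3)-np.outer(r,r);A=A+P;b=b+P@c
    x=np.linalg.solve(A,b)
    return x,[np.linalg.norm((np.eye(3)-np.outer(r,r))@(x-c)) for c,r in rays]
E
python3 - <<'E'
from h import *
from plant import monitor,snapshot,bot
import pickle
S={}
for n in('side','top','wrist'):
    S[n]=snapshot(n);print(n,S[n]['k1'],np.round(S[n]['extrinsics'],3).tolist(),np.round(S[n]['intrinsics'],1).tolist())
pickle.dump(S,open('S.pkl','wb'))
save(S['side'],'side0');save(S['top'],'top0')
print(monitor.get_obs(),[a for a in dir(bot) if a[0]!='_'])
E
```

```text
pics
side -0.049832361721194374 [[-0.99, -0.142, -0.018, 0.553], [-0.043, 0.41, -0.911, 0.137], [0.136, -0.901, -0.412, 1.063], [0.0, 0.0, 0.0, 1.0]] [[510.1, 0.0, 324.9], [0.0, 510.1, 242.4], [0.0, 0.0, 1.0]]
top -0.09646011335493979 [[0.055, -0.998, 0.005, -0.072], [-0.97, -0.055, -0.236, 0.599], [0.236, 0.008, -0.972, 1.0], [0.0, 0.0, 0.0, 1.0]] [[470.2, 0.0, 312.4], [0.0, 470.2, 238.0], [0.0, 0.0, 1.0]]
wrist -0.05645828695199211 [[0.269, 0.963, -0.001, -0.525], [0.915, -0.256, 0.311, -0.04], [0.3, -0.085, -0.95, 0.38], [0.0, 0.0, 0.0, 1.0]] [[365.2, 0.0, 330.4], [0.0, 365.2, 239.4], [0.0, 0.0, 1.0]]
{'time': 0.15, 'q': array([ 1.07464194e+00,  3.13313875e-01,  1.49824482e+00,  1.21239052e-05,
        1.33099761e+00, -2.23418574e-01]), 'joint_velocities': array([-0.00014172, -0.00120534, -0.00369154,  0.00153778,  0.0008194 ,
        0.00138287]), 'tau': array([ 1.45157646e-03, -4.12373936e+01, -2.59794635e+01, -1.31830052e-04,
        3.31955081e-03,  3.13676048e-05]), 'ee_pos': array([0.14134465, 0.50542111, 0.23087711]), 'eef_rot': array([-4.27042660e-01, -3.11207907e+00,  1.41011301e-03]), 'contact_force': array([-0.3943212 ,  0.74899591,  1.09129443]), 'moment': array([0.01489853, 0.00684889, 0.00936011]), 'grip_force': 0.0, 'gripper_width': 0.08518979387745658} ['MotionError', 'pinch_z']
```

View pics/side0.png

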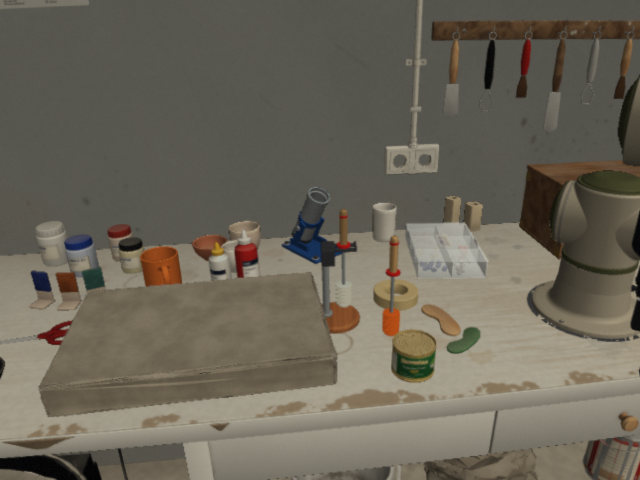

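View pics/top0.png

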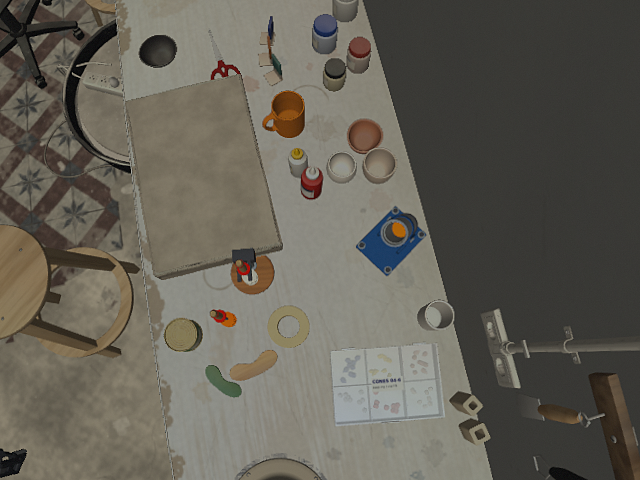

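The candidates for the brush are:
- A red-collared brush hanging in the rack, with pale bristles: side (344,245), top (243,268).
- An orange-bristled decoy: side (394,270), top (222,317).

I choose the pale one in the rack and will check it in a close crop. The extruder mouth is at side (318,193) and top (398,230).

```bash
python3 - <<'E'
from h import *
import pickle
S=pickle.load(open('S.pkl','rb'))
def crop(n,x,y,w,h,W,H): return cv2.resize(S[n]['pixels'][y:y+h,x:x+w],(W,H),interpolation=cv2.INTER_CUBIC)
a=crop('side',295,185,100,150,400,600)
b=crop('top',205,235,100,75,400,300);c=crop('top',350,195,100,75,400,300)
cv2.imwrite('pics/crop1.png',np.hstack([a,np.vstack([b,c])]))
for n in('side','top'):
    im=S[n]['pixels'];hsv=cv2.cvtColor(im,cv2.COLOR_BGR2HSV)
    m=(((hsv[...,0]<6)|(hsv[...,0]>174))&(hsv[...,1]>180)&(hsv[...,2]>90)).astype(np.uint8)
    k,l,st,ce=cv2.connectedComponentsWithStats(m)
    print(n,'cam',np.round(-np.array(S[n]['extrinsics'])[:3,:3].T@np.array(S[n]['extrinsics'])[:3,3],3))
    for i in range(1,k):
        if st[i,4]>8: print(st[i],ce[i].round(1))
    m=((hsv[...,0]>100)&(hsv[...,0]<125)&(hsv[...,1]>150)&(hsv[...,2]>50)).astype(np.uint8)
    k,l,st,ce=cv2.connectedComponentsWithStats(m)
    for i in range(1,k):
        if st[i,4]>80: print('blue',st[i],ce[i].round(1))
E
```

```text
side cam [0.408 0.98  0.573]
[525  40   6  34  99] [527.4  55.1]
[340 216   7   3  15] [343.1 216.7]
[114 230  13   7  38] [120.1 232.6]
[337 242  14   7  55] [343.5 245.5]
[391 243   7   3  14] [393.9 243.6]
[236 244  21  18 245] [246.5 252.7]
[387 269  13   7  51] [392.9 272.8]
[ 57 322  14   5  26] [ 63.6 323.9]
[ 48 331   5   3  10] [ 50.  332.1]
[ 53 330  13   7  43] [ 59.3 333.2]
[ 38 336   8   2  13] [ 41.3 336.4]
[ 54 341   7   3  16] [ 57.4 341.8]
[636 464   4  12  24] [638.  470.3]
blue [ 65 238  27  12 150] [ 78.7 244.8]
blue [285 239  36  24 411] [307.4 249.2]
blue [ 32 273  17  17 136] [ 40.4 279.3]
top cam [ 0.35  -0.047  1.113]
[211  61  28  17 103] [223.4  68.7]
[303 169   5  11  12] [304.6 173.8]
[311 176   9   6  10] [315.4 179.4]
[302 182  15   8  54] [308.8 186.3]
[237 262  13  13  70] [244.  269.2]
[214 310  12  13  65] [220.7 316.3]
blue [ 356  211   66   61 1314] [386.6 246.4]
```

View pics/crop1.png

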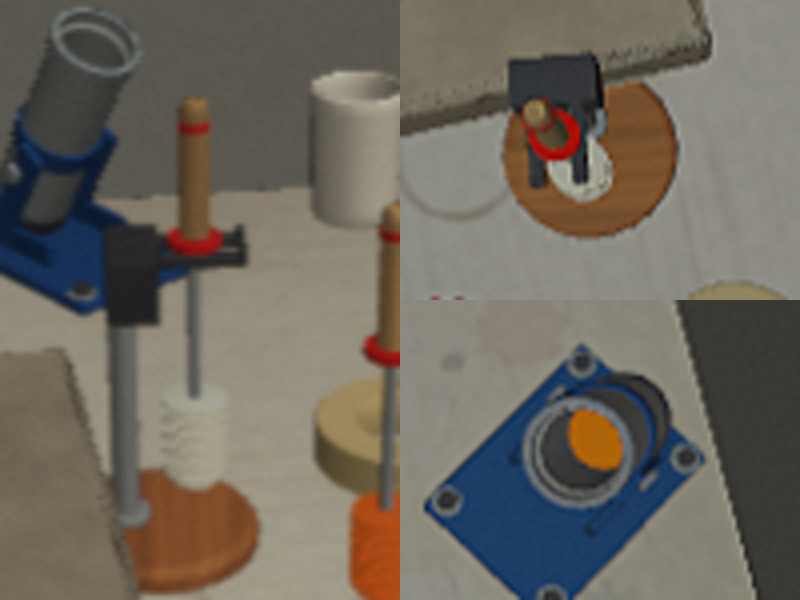

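The crop confirms it: the pale-bristled brush hangs in the fork, with its collar at side (343.5,245.5) and top (244,269). The fork opens downward in the top view, which is world -x. The extruder rim is centred near side (319,195.5) and top (395,232.5), and the orange piston face is visible at about top (400,229).

```bash
cat > meas.py <<'E'
from h import *
import pickle
S=pickle.load(open('S.pkl','rb'));s,t=S['side'],S['top']
c,e=tri([ray(s,343.5,245.5),ray(t,244,269.2)]);print('collar',c.round(4),np.round(e,4))
print('collar top@.1675',onz(t,244,269.2,.1675).round(4))
tc=lambda u,v:(205+(u-400)/4,235+v/4)   # crop b
tc2=lambda u,v:(350+(u-400)/4,195+(v-300)/4)
for n,p in dict(prongL=(538,187),prongR=(581,182),blkL=(512,112),blkR=(600,108)).items(): print(n,onz(t,*tc(*p),.165).round(4))
f=onz(t,*tc(590,160),.012);print('foot',f.round(4))
top_,e=tri([ray(s,295+194/4,185+103/4),ray(t,*tc(537,110))]);print('handle top',top_.round(4),np.round(e,4))
B=[onz(t,*tc2(*p),.013) for p in((582,362),(687,457),(551,597),(448,500))]
for b in B: print('bolt',b.round(4))
ce=np.mean(B,0);d=(B[3]+B[2]-B[0]-B[1])[:2];print('plate c',ce.round(4),'az',np.degrees(np.arctan2(d[1],d[0])),[np.linalg.norm(B[i]-B[(i+1)%4]).round(4) for i in range(4)])
m,e=tri([ray(s,295+96/4,185+42/4),ray(t,*tc2(580,450))]);print('mouth',m.round(4),np.round(e,4),onz(t,*tc2(580,450),.161).round(4))
# bystander coarse (desk height mid)
for n,p,z in(('tape',(289,326),.025),('bottle',(312,182),.1),('beaker',(438,315),.094),('tin',(182,334),.058),('cup',(380,165),.077),('decoycollar',(220.7,316.3),.14),('slab',(245,262),.05)): print(n,onz(t,*p,z).round(3))
E
python3 meas.py
```

```text
collar [0.5061 0.0973 0.1641] [0.0002 0.0002]
collar top@.1675 [0.5058 0.0968 0.1675]
prongL [0.4799 0.1041 0.165 ]
prongR [0.4837 0.0824 0.165 ]
blkL [0.5177 0.121  0.165 ]
blkR [0.5224 0.0759 0.165 ]
foot [0.5187 0.099  0.012 ]
handle top [0.5064 0.0967 0.2351] [0.0006 0.0006]
bolt [ 0.6975 -0.2373  0.013 ]
bolt [ 0.641  -0.3023  0.013 ]
bolt [ 0.5504 -0.2208  0.013 ]
bolt [ 0.606  -0.1576  0.013 ]
plate c [ 0.6237 -0.2295  0.013 ] az 138.48124545284335 [np.float64(0.086), np.float64(0.1218), np.float64(0.0842), np.float64(0.1213)]
mouth [ 0.6025 -0.2122  0.1557] [0.0012 0.0012] [ 0.6024 -0.2112  0.161 ]
tape [0.404 0.004 0.025]
bottle [ 0.727 -0.03   0.1  ]
beaker [ 0.441 -0.32   0.094]
tin [0.37  0.239 0.058]
cup [ 0.788 -0.188  0.077]
decoycollar [0.409 0.141 0.14 ]
slab [0.542 0.114 0.05 ]
```

```bash
cat >> h.py <<'E'
def plan(p,Rm=None,cur=None):
    """shares for move_arm from present pose to TCP p with rotation Rm"""
    from plant import monitor
    o=monitor.get_obs() if cur is None else cur
    R0=R.from_rotvec(o['eef_rot']);d=R0.inv().apply(np.asarray(p)-o['ee_pos'])/.4
    w=(R0.inv()*(Rm if Rm is not None else R0)).as_rotvec()/(np.pi/2)
    print('t',d.round(4),'w',w.round(4))
AZ=np.radians(138.5)
dl=np.array([np.cos(AZ),np.sin(AZ),0]);up=np.array([0,0,1.])
RD=R.from_matrix(np.c_[dl,np.cross(-up,dl),-up])
RT=RD*R.from_rotvec([0,-np.pi/6,0])
a=.5*dl+np.cos(np.pi/6)*up
MOUTH=np.array([.602,-.2115,.161])
E
python3 - <<'E'
from h import *
import pickle
from plant import monitor
S=pickle.load(open('S.pkl','rb'));t=S['top']
im=t['pixels'];hsv=cv2.cvtColor(im,cv2.COLOR_BGR2HSV)
m=((hsv[...,0]>8)&(hsv[...,0]<22)&(hsv[...,1]>170)).astype(np.uint8);m[:,:370]=0;m[:,430:]=0;m[:200]=0;m[270:]=0
c=max(cv2.findContours(m,0,1)[0],key=cv2.contourArea)[:,0];print(c.min(0),c.max(0))
for u,v in c:
    C,r=ray(t,u,v);C=C-MOUTH
    A=r-(r@a)*a;B=C-(C@a)*a
    q=[A@A,2*A@B,B@B-.022**2];ro=np.roots(q)
    if np.isreal(ro).all():
        s=max(ro.real);print(u,v,'depth',round(-(C+s*r)@a*1e3))
o=monitor.get_obs();print(RD.as_matrix().round(3).tolist())
plan([.30,.30,.31],RD); 
E
```

```text
[392 223] [404 236]
394 223 depth 94
393 224 depth 84
393 225 depth 89
392 226 depth 79
392 227 depth 80
392 228 depth 81
392 229 depth 80
393 230 depth 89
393 231 depth 85
393 232 depth 81
394 233 depth 85
394 234 depth 79
395 234 depth 87
396 235 depth 87
397 236 depth 84
398 236 depth 90
399 236 depth 95
400 236 depth 99
401 236 depth 103
402 236 depth 106
403 236 depth 108
404 235 depth 125
404 234 depth 139
404 233 depth 153
404 232 depth 165
404 231 depth 177
404 230 depth 188
404 229 depth 198
403 228 depth 198
403 227 depth 206
402 226 depth 202
401 225 depth 195
400 224 depth 185
399 224 depth 172
398 223 depth 157
397 223 depth 142
396 223 depth 127
395 223 depth 111
[[-0.749, 0.663, -0.0], [0.663, 0.749, 0.0], [0.0, -0.0, -1.0]]
t [-0.5203 -0.3879 -0.1976] w [-0.0006 -0.      0.2875]
```

move_arm([
  {"tx":0,"ty":0,"tz":-0.2},
  {"tx":0,"ty":0,"tz":-0.2},
  {"tx":-0.52,"ty":-0.39,"tz":-0.2,"wz":0.288},
  {"tx":-0.52,"ty":-0.39,"tz":-0.2,"wz":0.288},
  {"tx":-0.52,"ty":-0.39,"tz":-0.2,"wz":0.288},
  {"tx":-0.52,"ty":-0.39,"tz":-0.2,"wz":0.288},
  {"tx":-0.52,"ty":-0.39,"tz":-0.2,"wz":0.288},
  {"tx":-0.52,"ty":-0.39,"tz":-0.2,"wz":0.288},
  {"tx":-0.52,"ty":-0.39,"tz":-0.2,"wz":0.288},
  {"tx":-0.52,"ty":-0.39,"tz":-0.2,"wz":0.288},
  {"tx":-0.52,"ty":-0.39,"tz":-0.2,"wz":0.288},
], gripper=-1)

```text
$.targets[0]: bad value
```

```bash
python3 - <<'E'
from h import *
from plant import monitor,snapshot
import pickle
w=snapshot('wrist');pickle.dump(w,open('W1.pkl','wb'))
o=monitor.get_obs();print(o['time'],o['ee_pos'],o['q'].round(3))
for p in([.506,.097,.1675],[.602,-.2115,.161]): print(proj(w,p))
plan([.506,.097,.27],RD);plan([.46,.05,.36],RD)
E
```

```text
0.2 [0.14138903 0.50546046 0.23097068] [ 1.075  0.313  1.498  0.     1.331 -0.223]
[ 70.39784759 635.57800635]
[-50.14708159 652.45568591]
t [-1.1529 -0.7379 -0.0972] w [-0.0005 -0.      0.2874]
t [-1.0738 -0.8822 -0.3221] w [-0.0005 -0.      0.2874]
```

move_arm([
  {"tx":0,"ty":0,"tz":-0.2,"wx":0,"wy":0,"wz":0},
  {"tx":0,"ty":0,"tz":-0.2,"wx":0,"wy":0,"wz":0},
  {"tx":-0.52,"ty":-0.39,"tz":-0.2,"wx":0,"wy":0,"wz":0.288},
  {"tx":-0.52,"ty":-0.39,"tz":-0.2,"wx":0,"wy":0,"wz":0.288},
  {"tx":-0.52,"ty":-0.39,"tz":-0.2,"wx":0,"wy":0,"wz":0.288},
  {"tx":-0.52,"ty":-0.39,"tz":-0.2,"wx":0,"wy":0,"wz":0.288},
  {"tx":-0.52,"ty":-0.39,"tz":-0.2,"wx":0,"wy":0,"wz":0.288},
  {"tx":-0.52,"ty":-0.39,"tz":-0.2,"wx":0,"wy":0,"wz":0.288},
  {"tx":-0.52,"ty":-0.39,"tz":-0.2,"wx":0,"wy":0,"wz":0.288},
  {"tx":-0.52,"ty":-0.39,"tz":-0.2,"wx":0,"wy":0,"wz":0.288},
  {"tx":-0.52,"ty":-0.39,"tz":-0.2,"wx":0,"wy":0,"wz":0.288},
], gripper=-1)

```text
time: 1.12
ee_pos: [0.2997, 0.2994, 0.3113]
eef_rot: [-1.116, -2.936, -0.0]
contact_force: [-0.4, -0.6, 0.3]
gripper_width: 0.0857
grip_force: 0.0
```

```bash
python3 - <<'E'
from h import *
from plant import monitor,snapshot
import pickle
w=snapshot('wrist');pickle.dump(w,open('W1.pkl','wb'))
o=monitor.get_obs();print(o['time'],o['ee_pos'],o['q'].round(3))
for p in([.506,.097,.1675],[.602,-.2115,.161]): print(proj(w,p))
plan([.506,.097,.27],RD);plan([.46,.05,.36],RD)
E
```

```text
1.1667 [0.299278   0.29993964 0.31129313] [ 0.508  0.034  1.624  0.     1.484 -0.338]
[316.80022208 480.64915938]
[202.3148456  608.22802137]
t [-0.7233 -0.0372  0.1029] w [ 0.0001 -0.0002 -0.0003]
t [-0.715  -0.2014 -0.1221] w [ 0.0001 -0.0002 -0.0003]
```

move_arm([
  {"tx":-0.64,"ty":-0.037,"tz":-0.0,"wx":0,"wy":0,"wz":0},
  {"tx":-0.64,"ty":-0.037,"tz":0.0,"wx":0,"wy":0,"wz":0},
  {"tx":-0.64,"ty":-0.037,"tz":0.0,"wx":0,"wy":0,"wz":0},
  {"tx":-0.64,"ty":-0.037,"tz":0.0,"wx":0,"wy":0,"wz":0},
  {"tx":-0.64,"ty":-0.037,"tz":0.0,"wx":0,"wy":0,"wz":0},
  {"tx":-0.64,"ty":-0.037,"tz":0.0,"wx":0,"wy":0,"wz":0},
  {"tx":-0.64,"ty":-0.037,"tz":0.0,"wx":0,"wy":0,"wz":0},
  {"tx":-0.64,"ty":-0.037,"tz":0.0,"wx":0,"wy":0,"wz":0},
  {"tx":-0.64,"ty":-0.037,"tz":0.0,"wx":0,"wy":0,"wz":0},
])

```text
time: 1.92
ee_pos: [0.481, 0.1199, 0.311]
eef_rot: [-1.112, -2.937, -0.0]
contact_force: [-0.7, 0.3, -0.2]
gripper_width: 0.0856
grip_force: 0.0
```

```bash
python3 - <<'E'
from h import *
from plant import monitor,snapshot
import pickle
w=snapshot('wrist');pickle.dump(w,open('W1.pkl','wb'));save(w,'w1')
o=monitor.get_obs();print(o['time'],o['ee_pos'],o['q'].round(3))
for p in([.506,.097,.1675],[.506,.097,.239],[.602,-.2115,.161]): print(proj(w,p))
plan([.506,.097,.30],RD);plan([.506,.097,.188],RD)
E
```

```text
1.9667 [0.48072318 0.12019976 0.31132192] [ 0.008  0.201  1.435  0.     1.506 -0.84 ]
[329.14438267 263.40674429]
[328.75487876 304.04377901]
[181.91704963 486.49500213]
t [-0.0858 -0.0017  0.0283] w [ 0.0001 -0.0003  0.0009]
t [-0.0859 -0.0017  0.3083] w [ 0.0001 -0.0003  0.0009]
```

View pics/w1.png

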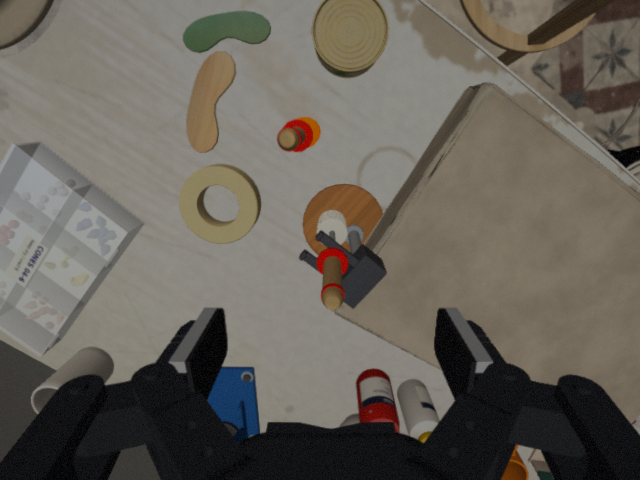

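The wrist view shows the brush with its collar at (331,262) and handle top at (332,302), within 3 px of the prediction. The prong tips are at (303,254) and (321,236), and the block is at (366,272).

```bash
python3 - <<'E'
from h import *
import pickle
w=pickle.load(open('W1.pkl','rb'))
im=w['pixels'];hsv=cv2.cvtColor(im,cv2.COLOR_BGR2HSV)
m=(((hsv[...,0]<6)|(hsv[...,0]>174))&(hsv[...,1]>180)&(hsv[...,2]>90)).astype(np.uint8)
k,l,st,ce=cv2.connectedComponentsWithStats(m)
for i in range(1,k):
    if st[i,4]>30: print(st[i],ce[i].round(1))
print('collar',onz(w,331,262,.17),'top',onz(w,332,299,.239))
L,Rr=onz(w,321,236,.167),onz(w,303,254,.167);print(L,Rr,(L+Rr)/2)
v=(L-Rr)[:2];print('yaw',np.degrees(np.arctan2(v[1],v[0]))-90,np.linalg.norm(v))
cv2.imwrite('pics/w1c.png',cv2.resize(im[210:320,270:400],(780,660))[:600])
E
```

```text
[283 120  29  31 376] [300.8 133.4]
[317 248  31  27 395] [332.2 258.4]
[321 283  24  16  87] [333.2 287.8]
[363 403  31  19 402] [376.6 412.2]
collar [0.50533479 0.09966441 0.17      ] top [0.50464165 0.10103297 0.239     ]
[0.48358891 0.10790337 0.167     ] [0.48536632 0.08609446 0.167     ] [0.48447761 0.09699892 0.167     ]
yaw 4.659267699794711 0.02188121924219224
```

View pics/w1c.png

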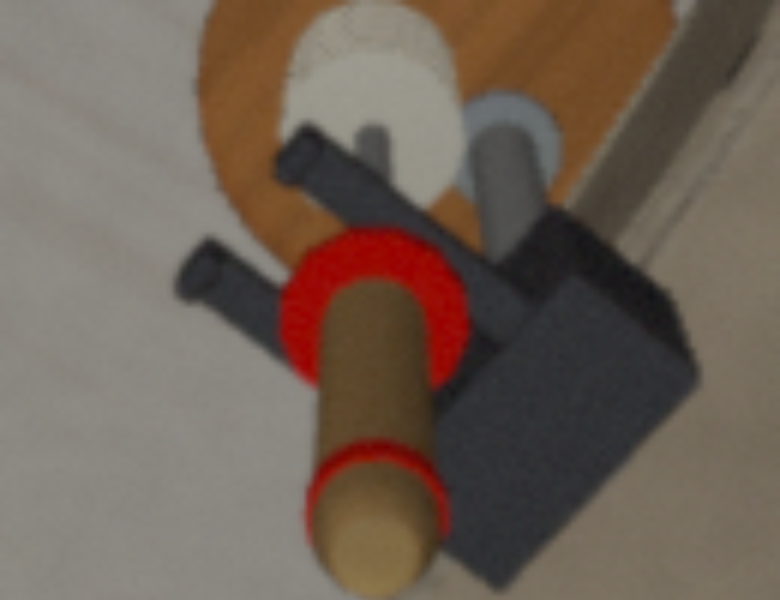

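move_arm([
  {"tx":-0.082,"ty":0,"tz":0,"wx":0,"wy":0,"wz":0},
  {"tx":-0.082,"ty":0,"tz":0,"wx":0,"wy":0,"wz":0},
  {"tx":-0.082,"ty":0,"tz":0.08,"wx":0,"wy":0,"wz":0},
  {"tx":-0.082,"ty":0,"tz":0.16,"wx":0,"wy":0,"wz":0},
  {"tx":-0.082,"ty":0,"tz":0.23,"wx":0,"wy":0,"wz":0},
  {"tx":-0.082,"ty":0,"tz":0.28,"wx":0,"wy":0,"wz":0},
  {"tx":-0.082,"ty":0,"tz":0.308,"wx":0,"wy":0,"wz":0},
  {"tx":-0.082,"ty":0,"tz":0.308,"wx":0,"wy":0,"wz":0},
])

```text
time: 2.63
ee_pos: [0.5042, 0.0984, 0.1861]
eef_rot: [-1.11, -2.935, 0.002]
contact_force: [-0.8, -0.1, -0.7]
gripper_width: 0.0855
grip_force: 0.0
```

move_arm([
  {"tx":0,"ty":0,"tz":0,"wx":0,"wy":0,"wz":0},
  {"tx":0,"ty":0,"tz":0,"wx":0,"wy":0,"wz":0},
  {"tx":0,"ty":0,"tz":0,"wx":0,"wy":0,"wz":0},
  {"tx":0,"ty":0,"tz":0,"wx":0,"wy":0,"wz":0},
  {"tx":0,"ty":0,"tz":0,"wx":0,"wy":0,"wz":0},
  {"tx":0,"ty":0,"tz":0,"wx":0,"wy":0,"wz":0},
  {"tx":0,"ty":0,"tz":0,"wx":0,"wy":0,"wz":0},
  {"tx":0,"ty":0,"tz":0,"wx":0,"wy":0,"wz":0},
], gripper=1, force=60)

```text
time: 3.3
ee_pos: [0.5062, 0.0967, 0.1885]
eef_rot: [1.114, 2.937, 0.0]
contact_force: [-1.1, 1.1, 4.5]
gripper_width: 0.0136
grip_force: 58.4
```

```bash
python3 - <<'E'
from h import *
from plant import monitor,snapshot
import pickle
s=snapshot('side');w=snapshot('wrist');t=snapshot('top');pickle.dump((s,w,t),open('G.pkl','wb'))
o=monitor.get_obs();print(o)
a1=s['pixels'][180:330,280:420];b=w['pixels'][160:400,200:460]
cv2.imwrite('pics/g1.png',np.hstack([cv2.resize(a1,(400,430)),cv2.resize(b,(400,430))]))
E
```

```text
{'time': 3.45, 'q': array([-3.89047166e-02,  3.29035410e-01,  1.59146211e+00,  7.50711165e-05,
        1.22034571e+00, -8.84503131e-01]), 'joint_velocities': array([ 0.00135416, -0.00142848,  0.00025891,  0.00026111,  0.00154869,
       -0.00108293]), 'tau': array([-4.12217863e-01, -3.80784166e+01, -2.32730502e+01, -1.03951050e-01,
       -2.63036219e-01, -1.58936949e-03]), 'ee_pos': array([0.50623678, 0.09670114, 0.18852522]), 'eef_rot': array([1.11413360e+00, 2.93666268e+00, 4.79340313e-04]), 'contact_force': array([-0.86002698, -0.14109824,  6.60476635]), 'moment': array([0.08708475, 0.17362358, 0.02715488]), 'grip_force': 58.4736093878746, 'gripper_width': 0.013610254725511283}
```

View pics/g1.png

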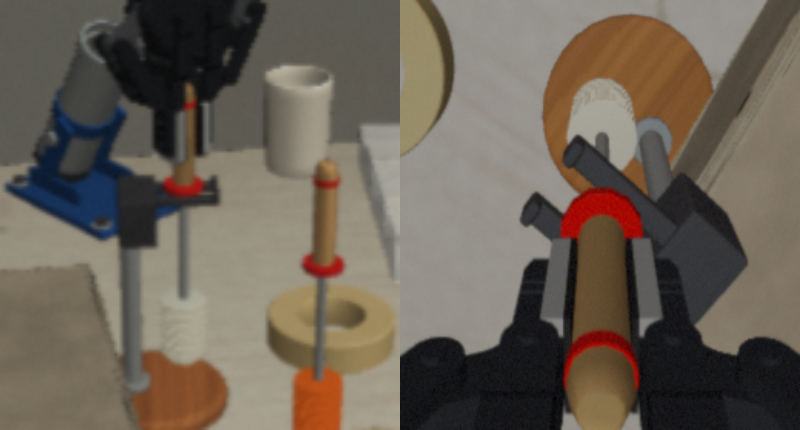

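The side and wrist views show the handle between both pads, with the collar still resting on the fork. Next I lift it and draw it out.

move_arm([
  {"tx":0,"ty":0,"tz":-0.02,"wx":0,"wy":0,"wz":0},
  {"tx":0,"ty":0,"tz":-0.04,"wx":0,"wy":0,"wz":0},
  {"tx":0,"ty":0,"tz":-0.04,"wx":0,"wy":0,"wz":0},
  {"tx":0,"ty":0,"tz":-0.04,"wx":0,"wy":0,"wz":0},
  {"tx":0.03,"ty":-0.032,"tz":-0.04,"wx":0,"wy":0,"wz":0},
  {"tx":0.06,"ty":-0.064,"tz":-0.04,"wx":0,"wy":0,"wz":0},
  {"tx":0.09,"ty":-0.098,"tz":-0.04,"wx":0,"wy":0,"wz":0},
  {"tx":0.106,"ty":-0.115,"tz":-0.04,"wx":0,"wy":0,"wz":0},
  {"tx":0.106,"ty":-0.115,"tz":-0.04,"wx":0,"wy":0,"wz":0},
  {"tx":0.106,"ty":-0.115,"tz":-0.04,"wx":0,"wy":0,"wz":0},
  {"tx":0.106,"ty":-0.115,"tz":-0.14,"wx":0,"wy":0,"wz":0},
  {"tx":0.106,"ty":-0.115,"tz":-0.24,"wx":0,"wy":0,"wz":0},
  {"tx":0.106,"ty":-0.115,"tz":-0.34,"wx":0,"wy":0,"wz":0},
  {"tx":0.106,"ty":-0.115,"tz":-0.44,"wx":0,"wy":0,"wz":0},
  {"tx":0.106,"ty":-0.115,"tz":-0.5,"wx":0,"wy":0,"wz":0},
  {"tx":0.106,"ty":-0.115,"tz":-0.5,"wx":0,"wy":0,"wz":0},
  {"tx":0.106,"ty":-0.115,"tz":-0.5,"wx":0,"wy":0,"wz":0},
])

```text
time: 4.87
ee_pos: [0.4446, 0.0904, 0.3883]
eef_rot: [1.114, 2.936, 0.001]
contact_force: [0.0, 0.1, -2.1]
gripper_width: 0.0137
grip_force: 58.7
```

```bash
python3 - <<'E'
from h import *
from plant import monitor,snapshot
import pickle
s=snapshot('side');w=snapshot('wrist');t=snapshot('top');pickle.dump((s,w,t),open('L.pkl','wb'))
o=monitor.get_obs();print(o['time'],o['ee_pos'],o['contact_force'],o['gripper_width'],o['q'].round(3))
print('pred tip side',proj(s,o['ee_pos']-[0,0,.1585]),'collar',proj(s,o['ee_pos']-[0,0,.021]))
hsv=cv2.cvtColor(s['pixels'],cv2.COLOR_BGR2HSV)
m=(((hsv[...,0]<6)|(hsv[...,0]>174))&(hsv[...,1]>180)&(hsv[...,2]>90)).astype(np.uint8)
k,l,st,ce=cv2.connectedComponentsWithStats(m)
for i in range(1,k):
    if st[i,4]>8 and 320<ce[i,0]<460: print(st[i],ce[i].round(1))
# pose with tip 60 mm out along bore: TCP = mouth + a*(.06+.1585)
for h in(.07,.02,-.04): print(h,end=' ');plan(MOUTH+a*(h+.1585),RT)
E
```

```text
5.0167 [0.44380939 0.09038429 0.38648074] [-0.69955127  0.34005176 -1.36650583] 0.013244306823650749 [-0.059  0.089  1.375  0.     1.68  -0.904]
pred tip side [376.9791507  214.20799799] collar [378.804048   141.03085437]
[372 139  14   5  49] [378.8 140.9]
[391 243   7   3  13] [393.7 243.7]
[387 269  13   7  51] [392.9 272.8]
0.07 t [-0.5111 -0.3026  0.0683] w [-1.300e-03 -3.349e-01 -3.000e-04]
0.02 t [-0.5739 -0.3023  0.1764] w [-1.300e-03 -3.349e-01 -3.000e-04]
-0.04 t [-0.6492 -0.302   0.3062] w [-1.300e-03 -3.349e-01 -3.000e-04]
```

move_arm([
  {"tx":-0.25,"ty":-0.15,"tz":0,"wx":0,"wy":-0.16,"wz":0},
  {"tx":-0.25,"ty":-0.15,"tz":0,"wx":0,"wy":-0.16,"wz":0},
  {"tx":-0.25,"ty":-0.15,"tz":0,"wx":0,"wy":-0.16,"wz":0},
  {"tx":-0.51,"ty":-0.302,"tz":0.06,"wx":0,"wy":-0.334,"wz":0},
  {"tx":-0.51,"ty":-0.302,"tz":0.06,"wx":0,"wy":-0.334,"wz":0},
  {"tx":-0.51,"ty":-0.302,"tz":0.06,"wx":0,"wy":-0.334,"wz":0},
  {"tx":-0.51,"ty":-0.302,"tz":0.068,"wx":0,"wy":-0.334,"wz":0},
  {"tx":-0.51,"ty":-0.302,"tz":0.068,"wx":0,"wy":-0.334,"wz":0},
  {"tx":-0.51,"ty":-0.302,"tz":0.068,"wx":0,"wy":-0.334,"wz":0},
  {"tx":-0.51,"ty":-0.302,"tz":0.068,"wx":0,"wy":-0.334,"wz":0},
  {"tx":-0.51,"ty":-0.302,"tz":0.068,"wx":0,"wy":-0.334,"wz":0},
  {"tx":-0.51,"ty":-0.302,"tz":0.068,"wx":0,"wy":-0.334,"wz":0},
])

```text
time: 6.02
ee_pos: [0.5165, -0.1346, 0.3613]
eef_rot: [0.935, 2.468, -0.251]
contact_force: [0.2, 0.6, -0.6]
gripper_width: 0.0135
grip_force: 58.8
```

```bash
python3 - <<'E'
from h import *
from plant import monitor,snapshot
import pickle
s=snapshot('side');w=snapshot('wrist');t=snapshot('top');pickle.dump((s,w,t),open('P.pkl','wb'))
o=monitor.get_obs();print(o['time'],o['ee_pos'],o['contact_force'],o['gripper_width'],o['q'].round(3))
R0=R.from_rotvec(o['eef_rot']);z=R0.apply([0,0,1]);print('z',z.round(4),'-a',-a.round(4))
for n,i in(('side',s),('wrist',w),('top',t)): print(n,'tip',proj(i,o['ee_pos']+z*.1585).round(1),'mouth',proj(i,MOUTH).round(1))
plan(MOUTH+a*(.07+.1585),RT);plan(MOUTH+a*(-.04+.1585),RT)
c=lambda i,x,y,w_,h_,W,H:cv2.resize(i['pixels'][y:y+h_,x:x+w_],(W,H),interpolation=cv2.INTER_CUBIC)
cv2.imwrite('pics/p1.png',np.hstack([c(s,265,110,120,150,480,600),c(w,250,110,160,300,320,600)]))
E
```

```text
6.1667 [ 0.51642696 -0.134939    0.36106497] [-0.37766626 -0.56253427 -0.29030361] 0.01339205426387689 [-0.397  0.028  1.591 -0.189  1.029 -1.186]
z [ 0.3753 -0.3321 -0.8654] -a [ 0.3745 -0.3313 -0.866 ]
side tip [327.3 172. ] mouth [318.6 193.4]
wrist tip [329.5 219.7] mouth [329.1 200.8]
top tip [388.4 237. ] mouth [395.1 232.7]
t [ 0.0015 -0.0016  0.0054] w [-0.      0.0008 -0.0001]
t [ 0.0018 -0.0016  0.2804] w [-0.      0.0008 -0.0001]
```

View pics/p1.png

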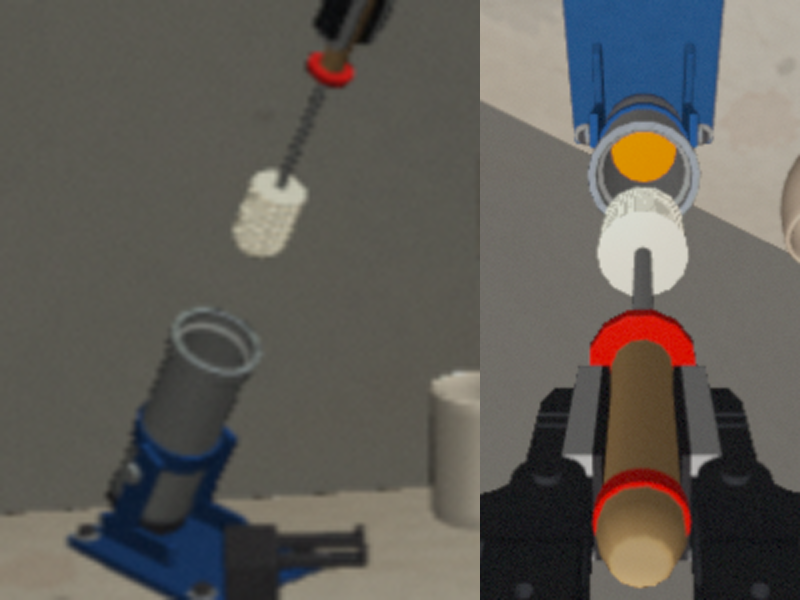

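```bash
python3 - <<'E'
from h import *
import pickle
s,w,t=pickle.load(open('P.pkl','rb'));t0=pickle.load(open('S.pkl','rb'))['top']
rs=[ray(s,319.1,195.6),ray(w,331.5,196),ray(t0,395,232.5)]
for sel in([0,1,2],[0,1],[0,2],[1,2]):
    m,e=tri([rs[i] for i in sel]);print(sel,m.round(4),np.round(e,4),'lean-perp off',((m-MOUTH)@np.array(RT.apply([1,0,0]))).round(4),'y',((m-MOUTH)@RT.apply([0,1,0])).round(4),'a',((m-MOUTH)@a).round(4))
for i,(n,u,v) in zip((s,w),(('s',295,0),)*2): pass
# brush tip centre seen in side / wrist vs predicted handled by eye; rim onz
print(onz(w,331.5,196,.161),onz(s,319.1,195.6,.161),onz(t0,395,232.5,.161))
E
```

```text
[0, 1, 2] [ 0.6025 -0.2107  0.1554] [0.0017 0.002  0.002 ] lean-perp off 0.003 y 0.001 a -0.0048
[0, 1] [ 0.6006 -0.2072  0.1572] [0.0005 0.0005] lean-perp off 0.0052 y 0.0023 a -0.0014
[0, 2] [ 0.6024 -0.2122  0.1554] [0.0014 0.0014] lean-perp off 0.0021 y -0.0003 a -0.0052
[1, 2] [ 0.6062 -0.2128  0.1488] [0.0008 0.0008] lean-perp off 0.0026 y 0.0018 a -0.0126
[ 0.59866733 -0.20518973  0.161     ] [ 0.59836029 -0.19543881  0.161     ] [ 0.60237762 -0.21123972  0.161     ]
```

move_arm([
  {"tx":0.009,"ty":0.001,"tz":0.06,"wx":0,"wy":0,"wz":0},
  {"tx":0.009,"ty":0.001,"tz":0.12,"wx":0,"wy":0,"wz":0},
  {"tx":0.009,"ty":0.001,"tz":0.15,"wx":0,"wy":0,"wz":0},
  {"tx":0.009,"ty":0.001,"tz":0.16,"wx":0,"wy":0,"wz":0},
  {"tx":0.009,"ty":0.001,"tz":0.17,"wx":0,"wy":0,"wz":0},
  {"tx":0.009,"ty":0.001,"tz":0.18,"wx":0,"wy":0,"wz":0},
  {"tx":0.009,"ty":0.001,"tz":0.19,"wx":0,"wy":0,"wz":0},
  {"tx":0.009,"ty":0.001,"tz":0.2,"wx":0,"wy":0,"wz":0},
  {"tx":0.009,"ty":0.001,"tz":0.21,"wx":0,"wy":0,"wz":0},
  {"tx":0.009,"ty":0.001,"tz":0.21,"wx":0,"wy":0,"wz":0},
])

```text
time: 7.0
ee_pos: [0.5458, -0.161, 0.2858]
eef_rot: [0.937, 2.469, -0.251]
contact_force: [-0.1, 0.3, -1.3]
gripper_width: 0.0135
grip_force: 58.8
```

```bash
cat > st.py <<'E'
from h import *
from plant import monitor
o=monitor.get_obs();p=o['ee_pos'];z=R.from_rotvec(o['eef_rot']).apply([0,0,1])
tip=p+z*.1585
print(o['time'],'depth mm',((MOUTH-tip)@a*1e3).round(1),'F',o['contact_force'].round(2),'axial',(o['contact_force']@a).round(2),'mom',o['moment'].round(2),'w',o['gripper_width'].round(4),p.round(4))
E
python3 st.py; python3 - <<'E'
from h import *
from plant import snapshot
s=snapshot('side');w=snapshot('wrist')
c=lambda i,x,y,w_,h_,W,H:cv2.resize(i['pixels'][y:y+h_,x:x+w_],(W,H),interpolation=cv2.INTER_CUBIC)
cv2.imwrite('pics/p2.png',np.hstack([c(s,265,110,120,150,480,600),c(w,250,110,160,300,320,600)]))
E
python3 st.py
```

```text
Traceback (most recent call last):
  File "st.py", line 5, in <module>
    print(o['time'],'depth mm',((MOUTH-tip)@a*1e3).round(1),'F',o['contact_force'].round(2),'axial',(o['contact_force']@a).round(2),'mom',o['moment'].round(2),'w',o['gripper_width'].round(4),p.round(4))
                                                                                                                                                                   ^^^^^^^^^^^^^^^^^^^^^^^^
AttributeError: 'float' object has no attribute 'round'
Traceback (most recent call last):
  File "st.py", line 5, in <module>
    print(o['time'],'depth mm',((MOUTH-tip)@a*1e3).round(1),'F',o['contact_force'].round(2),'axial',(o['contact_force']@a).round(2),'mom',o['moment'].round(2),'w',o['gripper_width'].round(4),p.round(4))
                                                                                                                                                                   ^^^^^^^^^^^^^^^^^^^^^^^^
AttributeError: 'float' object has no attribute 'round'
```

View pics/p2.png

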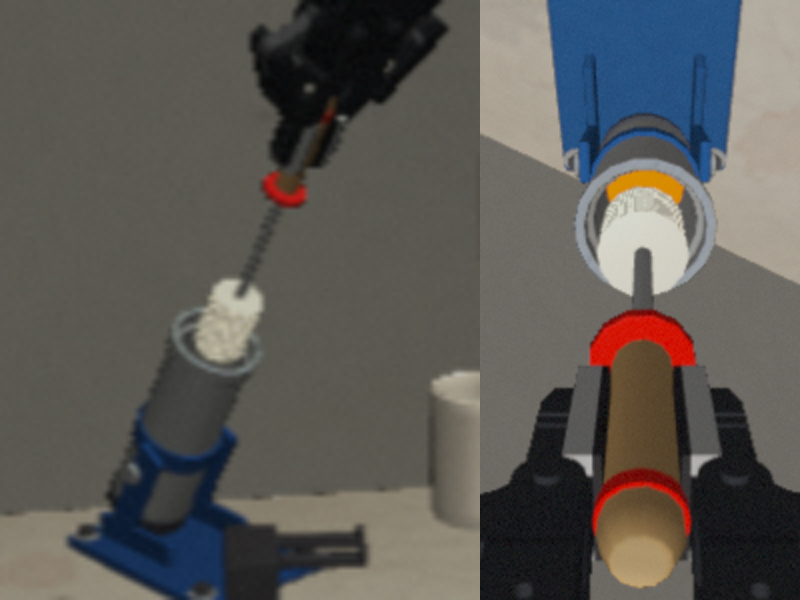

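Side and wrist views show the bristle tip just inside the rim at side crop (225,350) and centred in the bore, with nothing touching.

move_arm([
  {"tx":0,"ty":0,"tz":0.015,"wx":0,"wy":0,"wz":0},
  {"tx":0,"ty":0,"tz":0.03,"wx":0,"wy":0,"wz":0},
  {"tx":0,"ty":0,"tz":0.045,"wx":0,"wy":0,"wz":0},
  {"tx":0,"ty":0,"tz":0.06,"wx":0,"wy":0,"wz":0},
  {"tx":0,"ty":0,"tz":0.075,"wx":0,"wy":0,"wz":0},
  {"tx":0,"ty":0,"tz":0.09,"wx":0,"wy":0,"wz":0},
  {"tx":0,"ty":0,"tz":0.1,"wx":0,"wy":0,"wz":0},
  {"tx":0,"ty":0,"tz":0.105,"wx":0,"wy":0,"wz":0},
  {"tx":0,"ty":0,"tz":0.105,"wx":0,"wy":0,"wz":0},
  {"tx":0,"ty":0,"tz":0.105,"wx":0,"wy":0,"wz":0},
])

```text
time: 7.93
ee_pos: [0.5616, -0.1748, 0.2501]
eef_rot: [0.936, 2.468, -0.251]
contact_force: [-0.7, 0.2, 0.2]
gripper_width: 0.0136
grip_force: 58.8
```

```bash
sed -i "s/o\['gripper_width'\].round(4)/round(o['gripper_width'],4)/" st.py; python3 st.py
```

```text
7.9333 depth mm 54.0 F [-0.73  0.19  0.2 ] axial 0.51 mom [0.18 0.24 0.03] w 0.0136 [ 0.5616 -0.1748  0.2501]
```

move_arm([
  {"tx":0,"ty":0,"tz":0.005,"wx":0,"wy":0,"wz":0},
  {"tx":0,"ty":0,"tz":0.01,"wx":0,"wy":0,"wz":0},
  {"tx":0,"ty":0,"tz":0.015,"wx":0,"wy":0,"wz":0},
  {"tx":0,"ty":0,"tz":0.015,"wx":0,"wy":0,"wz":0},
  {"tx":0,"ty":0,"tz":0.015,"wx":0,"wy":0,"wz":0},
])

```text
time: 8.35
ee_pos: [0.5638, -0.1768, 0.2447]
eef_rot: [0.936, 2.468, -0.251]
contact_force: [-0.6, 0.0, -0.7]
gripper_width: 0.0131
grip_force: 58.8
```

```bash
python3 st.py
```

```text
8.35 depth mm 60.2 F [-0.57  0.03 -0.7 ] axial -0.38 mom [0.22 0.28 0.04] w 0.0131 [ 0.5638 -0.1768  0.2447]
```

move_arm([
  {"tx":0,"ty":0,"tz":0.005,"wx":0,"wy":0,"wz":0},
  {"tx":0,"ty":0,"tz":0.01,"wx":0,"wy":0,"wz":0},
  {"tx":0,"ty":0,"tz":0.0125,"wx":0,"wy":0,"wz":0},
  {"tx":0,"ty":0,"tz":0.0125,"wx":0,"wy":0,"wz":0},
  {"tx":0,"ty":0,"tz":0.0125,"wx":0,"wy":0,"wz":0},
])

```text
time: 8.77
ee_pos: [0.5656, -0.1785, 0.2404]
eef_rot: [0.936, 2.468, -0.251]
contact_force: [-0.7, 0.2, -1.6]
gripper_width: 0.0134
grip_force: 58.8
```

```bash
python3 st.py
```

```text
8.7667 depth mm 65.2 F [-0.7   0.22 -1.62] axial -1.06 mom [0.2  0.21 0.01] w 0.0134 [ 0.5656 -0.1785  0.2404]
```

move_arm([
  {"tx":0,"ty":0,"tz":0.005,"wx":0,"wy":0,"wz":0},
  {"tx":0,"ty":0,"tz":0.01,"wx":0,"wy":0,"wz":0},
  {"tx":0,"ty":0,"tz":0.0125,"wx":0,"wy":0,"wz":0},
  {"tx":0,"ty":0,"tz":0.0125,"wx":0,"wy":0,"wz":0},
  {"tx":0,"ty":0,"tz":0.0125,"wx":0,"wy":0,"wz":0},
])

```text
time: 9.18
ee_pos: [0.5675, -0.1802, 0.2361]
eef_rot: [0.936, 2.468, -0.251]
contact_force: [0.4, 0.4, -1.3]
gripper_width: 0.0135
grip_force: 58.8
```

```bash
python3 st.py
```

```text
9.1833 depth mm 70.2 F [ 0.44  0.44 -1.3 ] axial -1.15 mom [ 0.26  0.21 -0.07] w 0.0135 [ 0.5675 -0.1802  0.2361]
```

move_arm([
  {"tx":0,"ty":0,"tz":0.005,"wx":0,"wy":0,"wz":0},
  {"tx":0,"ty":0,"tz":0.01,"wx":0,"wy":0,"wz":0},
  {"tx":0,"ty":0,"tz":0.0125,"wx":0,"wy":0,"wz":0},
  {"tx":0,"ty":0,"tz":0.0125,"wx":0,"wy":0,"wz":0},
  {"tx":0,"ty":0,"tz":0.0125,"wx":0,"wy":0,"wz":0},
])

```text
time: 9.6
ee_pos: [0.5694, -0.1818, 0.2318]
eef_rot: [0.936, 2.468, -0.251]
contact_force: [0.3, 0.4, -1.5]
gripper_width: 0.0134
grip_force: 58.8
```

```bash
python3 st.py
```

```text
9.6 depth mm 75.2 F [ 0.29  0.41 -1.54] axial -1.3 mom [ 0.22  0.28 -0.03] w 0.0134 [ 0.5694 -0.1818  0.2318]
```

move_arm([
  {"tx":0,"ty":0,"tz":0.005,"wx":0,"wy":0,"wz":0},
  {"tx":0,"ty":0,"tz":0.01,"wx":0,"wy":0,"wz":0},
  {"tx":0,"ty":0,"tz":0.01,"wx":0,"wy":0,"wz":0},
  {"tx":0,"ty":0,"tz":0.01,"wx":0,"wy":0,"wz":0},
])

```text
time: 9.93
ee_pos: [0.5709, -0.1832, 0.2283]
eef_rot: [0.936, 2.468, -0.251]
contact_force: [-0.2, 0.0, 0.0]
gripper_width: 0.0135
grip_force: 58.8
```

```bash
python3 st.py
```

```text
9.9333 depth mm 79.2 F [-0.22  0.02  0.03] axial 0.11 mom [0.23 0.23 0.06] w 0.0135 [ 0.5709 -0.1832  0.2283]
```

move_arm([
  {"tx":0,"ty":0,"tz":0.004,"wx":0,"wy":0,"wz":0},
  {"tx":0,"ty":0,"tz":0.0075,"wx":0,"wy":0,"wz":0},
  {"tx":0,"ty":0,"tz":0.0075,"wx":0,"wy":0,"wz":0},
  {"tx":0,"ty":0,"tz":0.0075,"wx":0,"wy":0,"wz":0},
])

```text
time: 10.27
ee_pos: [0.572, -0.1841, 0.2257]
eef_rot: [0.936, 2.468, -0.251]
contact_force: [0.3, -0.7, 0.4]
gripper_width: 0.0137
grip_force: 58.9
```

```bash
python3 st.py
```

```text
10.2667 depth mm 82.2 F [ 0.31 -0.68  0.39] axial -0.0 mom [0.21 0.23 0.02] w 0.0137 [ 0.572  -0.1841  0.2257]
```

move_arm([
  {"tx":0,"ty":0,"tz":0.004,"wx":0,"wy":0,"wz":0},
  {"tx":0,"ty":0,"tz":0.0075,"wx":0,"wy":0,"wz":0},
  {"tx":0,"ty":0,"tz":0.0075,"wx":0,"wy":0,"wz":0},
  {"tx":0,"ty":0,"tz":0.0075,"wx":0,"wy":0,"wz":0},
])

```text
time: 10.6
ee_pos: [0.5732, -0.1851, 0.2234]
eef_rot: [0.936, 2.468, -0.251]
contact_force: [-0.8, 0.3, 0.7]
gripper_width: 0.0136
grip_force: 59.0
```

```bash
python3 st.py
```

```text
10.6 depth mm 85.0 F [-0.84  0.33  0.66] axial 1.0 mom [ 0.21  0.28 -0.04] w 0.0136 [ 0.5732 -0.1851  0.2234]
```

move_arm([
  {"tx":0,"ty":0,"tz":0.0025,"wx":0,"wy":0,"wz":0},
  {"tx":0,"ty":0,"tz":0.005,"wx":0,"wy":0,"wz":0},
  {"tx":0,"ty":0,"tz":0.005,"wx":0,"wy":0,"wz":0},
  {"tx":0,"ty":0,"tz":0.005,"wx":0,"wy":0,"wz":0},
])

```text
time: 10.93
ee_pos: [0.574, -0.1858, 0.2216]
eef_rot: [0.936, 2.468, -0.251]
contact_force: [-2.5, 1.3, 3.4]
gripper_width: 0.0133
grip_force: 59.2
```

```bash
python3 st.py
```

```text
10.9333 depth mm 87.0 F [-2.53  1.33  3.39] axial 4.32 mom [ 0.28  0.26 -0.05] w 0.0133 [ 0.574  -0.1858  0.2216]
```

move_arm([
  {"tx":0,"ty":0,"tz":0,"wx":0,"wy":0,"wz":0},
  {"tx":0,"ty":0,"tz":0,"wx":0,"wy":0,"wz":0},
  {"tx":0,"ty":0,"tz":0,"wx":0,"wy":0,"wz":0},
  {"tx":0,"ty":0,"tz":0,"wx":0,"wy":0,"wz":0},
  {"tx":0,"ty":0,"tz":0,"wx":0,"wy":0,"wz":0},
  {"tx":0,"ty":0,"tz":0,"wx":0,"wy":0,"wz":0},
  {"tx":0,"ty":0,"tz":0,"wx":0,"wy":0,"wz":0},
  {"tx":0,"ty":0,"tz":0,"wx":0,"wy":0,"wz":0},
  {"tx":0,"ty":0,"tz":0,"wx":0,"wy":0,"wz":0},
  {"tx":0,"ty":0,"tz":0,"wx":0,"wy":0,"wz":0},
  {"tx":0,"ty":0,"tz":0,"wx":0,"wy":0,"wz":0},
  {"tx":0,"ty":0,"tz":0,"wx":0,"wy":0,"wz":0},
])

```text
time: 11.93
ee_pos: [0.5739, -0.1858, 0.2215]
eef_rot: [0.936, 2.468, -0.251]
contact_force: [-1.4, 1.0, 3.5]
gripper_width: 0.014
grip_force: 59.3
```

```bash
python3 st.py
```

```text
11.9333 depth mm 87.1 F [-1.37  1.03  3.52] axial 3.9 mom [0.22 0.17 0.02] w 0.014 [ 0.5739 -0.1858  0.2215]
```

Contact is steady at about 4 N along the bore axis, and I rested on it for 1 s. Drawing up now.

move_arm([
  {"tx":0,"ty":0,"tz":-0.025,"wx":0,"wy":0,"wz":0},
  {"tx":0,"ty":0,"tz":-0.05,"wx":0,"wy":0,"wz":0},
  {"tx":0,"ty":0,"tz":-0.075,"wx":0,"wy":0,"wz":0},
  {"tx":0,"ty":0,"tz":-0.1,"wx":0,"wy":0,"wz":0},
  {"tx":0,"ty":0,"tz":-0.125,"wx":0,"wy":0,"wz":0},
  {"tx":0,"ty":0,"tz":-0.15,"wx":0,"wy":0,"wz":0},
  {"tx":0,"ty":0,"tz":-0.175,"wx":0,"wy":0,"wz":0},
  {"tx":0,"ty":0,"tz":-0.19,"wx":0,"wy":0,"wz":0},
  {"tx":0,"ty":0,"tz":-0.2,"wx":0,"wy":0,"wz":0},
  {"tx":0,"ty":0,"tz":-0.2,"wx":0,"wy":0,"wz":0},
  {"tx":0,"ty":0,"tz":-0.2,"wx":0,"wy":0,"wz":0},
  {"tx":0,"ty":0,"tz":-0.2,"wx":0,"wy":0,"wz":0},
])

```text
time: 12.93
ee_pos: [0.5438, -0.1592, 0.2901]
eef_rot: [0.937, 2.469, -0.251]
contact_force: [-0.5, 0.3, -0.7]
gripper_width: 0.0134
grip_force: 58.9
```

```bash
python3 st.py; python3 - <<'E'
from h import *
from plant import snapshot
s=snapshot('side');w=snapshot('wrist')
c=lambda i,x,y,w_,h_,W,H:cv2.resize(i['pixels'][y:y+h_,x:x+w_],(W,H),interpolation=cv2.INTER_CUBIC)
cv2.imwrite('pics/p3.png',np.hstack([c(s,265,110,120,150,480,600),c(w,250,110,160,300,320,600)]))
E
```

```text
12.9333 depth mm 7.6 F [-0.54  0.25 -0.72] axial -0.34 mom [ 0.26  0.27 -0.01] w 0.0134 [ 0.5438 -0.1592  0.2901]
```

View pics/p3.png

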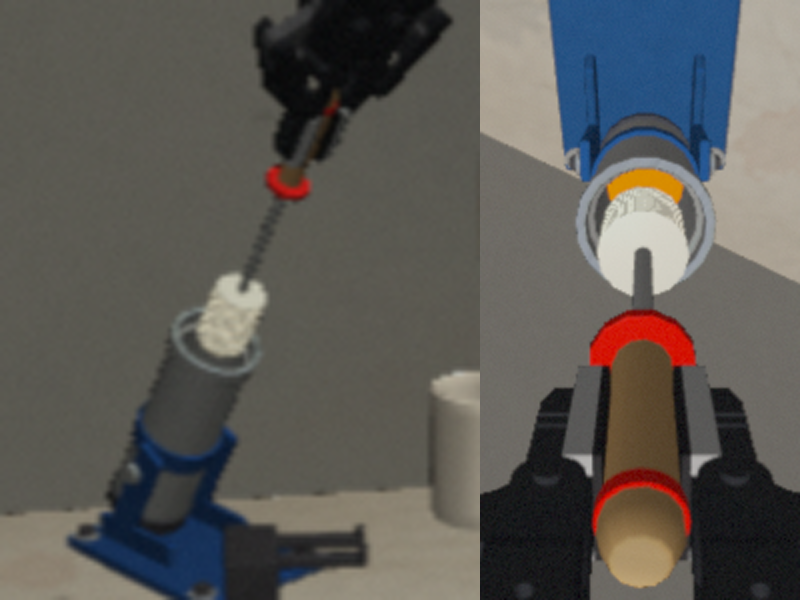

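The tip is only a few mm inside the mouth at side crop (225,350), so more than half of the head is out, and the brush has not shifted in the grip. Second stroke.

move_arm([
  {"tx":0,"ty":0,"tz":0.02,"wx":0,"wy":0,"wz":0},
  {"tx":0,"ty":0,"tz":0.04,"wx":0,"wy":0,"wz":0},
  {"tx":0,"ty":0,"tz":0.06,"wx":0,"wy":0,"wz":0},
  {"tx":0,"ty":0,"tz":0.08,"wx":0,"wy":0,"wz":0},
  {"tx":0,"ty":0,"tz":0.1,"wx":0,"wy":0,"wz":0},
  {"tx":0,"ty":0,"tz":0.12,"wx":0,"wy":0,"wz":0},
  {"tx":0,"ty":0,"tz":0.14,"wx":0,"wy":0,"wz":0},
  {"tx":0,"ty":0,"tz":0.155,"wx":0,"wy":0,"wz":0},
  {"tx":0,"ty":0,"tz":0.165,"wx":0,"wy":0,"wz":0},
  {"tx":0,"ty":0,"tz":0.17,"wx":0,"wy":0,"wz":0},
  {"tx":0,"ty":0,"tz":0.175,"wx":0,"wy":0,"wz":0},
  {"tx":0,"ty":0,"tz":0.18,"wx":0,"wy":0,"wz":0},
  {"tx":0,"ty":0,"tz":0.185,"wx":0,"wy":0,"wz":0},
  {"tx":0,"ty":0,"tz":0.19,"wx":0,"wy":0,"wz":0},
  {"tx":0,"ty":0,"tz":0.19,"wx":0,"wy":0,"wz":0},
  {"tx":0,"ty":0,"tz":0.19,"wx":0,"wy":0,"wz":0},
])

```text
time: 14.37
ee_pos: [0.5725, -0.1844, 0.2251]
eef_rot: [0.936, 2.468, -0.251]
contact_force: [-0.5, 1.1, 0.1]
gripper_width: 0.0135
grip_force: 58.9
```

```bash
python3 st.py
```

```text
14.3667 depth mm 83.0 F [-0.5   1.12  0.12] axial 0.67 mom [ 0.2   0.21 -0.  ] w 0.0135 [ 0.5725 -0.1844  0.2251]
```

move_arm([
  {"tx":0,"ty":0,"tz":0.003,"wx":0,"wy":0,"wz":0},
  {"tx":0,"ty":0,"tz":0.006,"wx":0,"wy":0,"wz":0},
  {"tx":0,"ty":0,"tz":0.009,"wx":0,"wy":0,"wz":0},
  {"tx":0,"ty":0,"tz":0.01,"wx":0,"wy":0,"wz":0},
  {"tx":0,"ty":0,"tz":0.01,"wx":0,"wy":0,"wz":0},
  {"tx":0,"ty":0,"tz":0.01,"wx":0,"wy":0,"wz":0},
])

```text
time: 14.87
ee_pos: [0.574, -0.1858, 0.2217]
eef_rot: [0.936, 2.468, -0.251]
contact_force: [-1.7, 1.8, 2.4]
gripper_width: 0.0135
grip_force: 59.1
```

```bash
python3 st.py
```

```text
14.8667 depth mm 86.9 F [-1.67  1.8   2.41] axial 3.3 mom [0.21 0.22 0.01] w 0.0135 [ 0.574  -0.1858  0.2217]
```

move_arm([
  {"tx":0,"ty":0,"tz":0,"wx":0,"wy":0,"wz":0},
  {"tx":0,"ty":0,"tz":0,"wx":0,"wy":0,"wz":0},
  {"tx":0,"ty":0,"tz":0,"wx":0,"wy":0,"wz":0},
  {"tx":0,"ty":0,"tz":0,"wx":0,"wy":0,"wz":0},
  {"tx":0,"ty":0,"tz":0,"wx":0,"wy":0,"wz":0},
  {"tx":0,"ty":0,"tz":0,"wx":0,"wy":0,"wz":0},
  {"tx":0,"ty":0,"tz":0,"wx":0,"wy":0,"wz":0},
  {"tx":0,"ty":0,"tz":0,"wx":0,"wy":0,"wz":0},
  {"tx":0,"ty":0,"tz":0,"wx":0,"wy":0,"wz":0},
  {"tx":0,"ty":0,"tz":0,"wx":0,"wy":0,"wz":0},
])

```text
time: 15.7
ee_pos: [0.5739, -0.1858, 0.2215]
eef_rot: [0.936, 2.468, -0.251]
contact_force: [-0.9, 2.1, 2.7]
gripper_width: 0.0138
grip_force: 59.3
```

```bash
python3 st.py
```

```text
15.7 depth mm 87.1 F [-0.87  2.07  2.67] axial 3.32 mom [0.31 0.16 0.07] w 0.0138 [ 0.5739 -0.1858  0.2215]
```

Second contact came at the same depth, about 3.3 N, and I rested on it. Withdrawing fully.

move_arm([
  {"tx":0,"ty":0,"tz":-0.03,"wx":0,"wy":0,"wz":0},
  {"tx":0,"ty":0,"tz":-0.06,"wx":0,"wy":0,"wz":0},
  {"tx":0,"ty":0,"tz":-0.09,"wx":0,"wy":0,"wz":0},
  {"tx":0,"ty":0,"tz":-0.12,"wx":0,"wy":0,"wz":0},
  {"tx":0,"ty":0,"tz":-0.15,"wx":0,"wy":0,"wz":0},
  {"tx":0,"ty":0,"tz":-0.18,"wx":0,"wy":0,"wz":0},
  {"tx":0,"ty":0,"tz":-0.21,"wx":0,"wy":0,"wz":0},
  {"tx":0,"ty":0,"tz":-0.26,"wx":0,"wy":0,"wz":0},
  {"tx":0,"ty":0,"tz":-0.33,"wx":0,"wy":0,"wz":0},
  {"tx":0,"ty":0,"tz":-0.4,"wx":0,"wy":0,"wz":0},
  {"tx":0,"ty":0,"tz":-0.42,"wx":0,"wy":0,"wz":0},
  {"tx":0,"ty":0,"tz":-0.42,"wx":0,"wy":0,"wz":0},
])

```text
time: 16.7
ee_pos: [0.5109, -0.1295, 0.3694]
eef_rot: [0.934, 2.464, -0.251]
contact_force: [0.7, 0.2, -0.9]
gripper_width: 0.0137
grip_force: 58.8
```

```bash
python3 st.py; python3 -c "
from h import *
plan([.4446,.0904,.388],RD)"
```

```text
16.7 depth mm -83.3 F [ 0.68  0.24 -0.94] axial -0.99 mom [0.19 0.2  0.01] w 0.0137 [ 0.5109 -0.1295  0.3694]
t [ 0.3985  0.302  -0.2861] w [ 9.000e-04  3.367e-01 -3.000e-04]
```

move_arm([
  {"tx":0.1,"ty":0.08,"tz":-0.1,"wx":0,"wy":0.08,"wz":0},
  {"tx":0.25,"ty":0.18,"tz":-0.19,"wx":0,"wy":0.2,"wz":0},
  {"tx":0.25,"ty":0.18,"tz":-0.19,"wx":0,"wy":0.2,"wz":0},
  {"tx":0.398,"ty":0.302,"tz":-0.286,"wx":0.001,"wy":0.3365,"wz":0},
  {"tx":0.398,"ty":0.302,"tz":-0.286,"wx":0.001,"wy":0.3365,"wz":0},
  {"tx":0.398,"ty":0.302,"tz":-0.286,"wx":0.001,"wy":0.3365,"wz":0},
  {"tx":0.398,"ty":0.302,"tz":-0.286,"wx":0.001,"wy":0.3365,"wz":0},
  {"tx":0.398,"ty":0.302,"tz":-0.286,"wx":0.001,"wy":0.3365,"wz":0},
  {"tx":0.398,"ty":0.302,"tz":-0.286,"wx":0.001,"wy":0.3365,"wz":0},
  {"tx":0.398,"ty":0.302,"tz":-0.286,"wx":0.001,"wy":0.3365,"wz":0},
  {"tx":0.398,"ty":0.302,"tz":-0.286,"wx":0.001,"wy":0.3365,"wz":0},
  {"tx":0.398,"ty":0.302,"tz":-0.286,"wx":0.001,"wy":0.3365,"wz":0},
])

```text
time: 17.7
ee_pos: [0.4452, 0.0892, 0.386]
eef_rot: [-1.115, -2.932, 0.0]
contact_force: [-0.3, -0.1, -1.0]
gripper_width: 0.0134
grip_force: 59.0
```

```bash
python3 - <<'E'
from h import *
from plant import monitor,snapshot
import pickle
s=snapshot('side')
sL,wL,_=pickle.load(open('L.pkl','rb'));w=snapshot('wrist')
o=monitor.get_obs();print(o['time'],o['ee_pos'],o['contact_force'],o['q'].round(3))
def reds(i,lo,hi):
    hsv=cv2.cvtColor(i['pixels'],cv2.COLOR_BGR2HSV)
    m=(((hsv[...,0]<6)|(hsv[...,0]>174))&(hsv[...,1]>180)&(hsv[...,2]>90)).astype(np.uint8)
    k,l,st,ce=cv2.connectedComponentsWithStats(m)
    return [(st[j].tolist(),ce[j].round(1).tolist()) for j in range(1,k) if st[j,4]>20 and lo<ce[j,0]<hi]
print(reds(s,300,420));print(reds(w,280,380));print(reds(wL,280,380))
print('side collar pred',proj(s,o['ee_pos']-[0,0,.021]))
g=np.array([.5062,.0967,.1885]);bx=-np.array([np.cos(np.radians(6)),np.sin(np.radians(6)),0])
R0=RD.inv()
plan(g+.055*bx+[0,0,.016],RD);plan(g+[0,0,.016],RD);plan(g,RD)
E
```

```text
17.8 [0.44511785 0.08943279 0.3860926 ] [-1.02328624 -1.31238923 -0.2993663 ] [-6.100e-02  9.200e-02  1.373e+00  1.000e-03  1.680e+00 -9.060e-01]
[([372, 140, 14, 5, 51], [378.8, 142.2]), ([387, 269, 13, 7, 51], [392.9, 272.8])]
[([336, 128, 25, 25, 223], [345.3, 137.5]), ([305, 265, 53, 29, 864], [330.7, 278.3]), ([306, 345, 49, 32, 435], [329.6, 354.6])]
[([336, 129, 24, 24, 217], [345.1, 137.8]), ([305, 265, 52, 30, 859], [330.6, 278.3]), ([306, 344, 49, 34, 431], [329.7, 354.5])]
side collar pred [378.07615164 141.11219115]
t [-0.0112  0.0141  0.4539] w [-0.001  -0.0025 -0.0013]
t [-0.1039  0.1157  0.4534] w [-0.001  -0.0025 -0.0013]
t [-0.104   0.1158  0.4934] w [-0.001  -0.0025 -0.0013]
```

The collar sits at the same wrist pixel as before (330.7,278.3), so the brush hasn't slipped. Going down in front of the fork.

move_arm([
  {"tx":-0.011,"ty":0.014,"tz":0.1,"wx":-0.001,"wy":-0.0025,"wz":-0.001},
  {"tx":-0.011,"ty":0.014,"tz":0.2,"wx":-0.001,"wy":-0.0025,"wz":-0.001},
  {"tx":-0.011,"ty":0.014,"tz":0.3,"wx":-0.001,"wy":-0.0025,"wz":-0.001},
  {"tx":-0.011,"ty":0.014,"tz":0.38,"wx":-0.001,"wy":-0.0025,"wz":-0.001},
  {"tx":-0.011,"ty":0.014,"tz":0.43,"wx":-0.001,"wy":-0.0025,"wz":-0.001},
  {"tx":-0.011,"ty":0.014,"tz":0.454,"wx":-0.001,"wy":-0.0025,"wz":-0.001},
  {"tx":-0.011,"ty":0.014,"tz":0.454,"wx":-0.001,"wy":-0.0025,"wz":-0.001},
  {"tx":-0.011,"ty":0.014,"tz":0.454,"wx":-0.001,"wy":-0.0025,"wz":-0.001},
  {"tx":-0.011,"ty":0.014,"tz":0.454,"wx":-0.001,"wy":-0.0025,"wz":-0.001},
])

```text
time: 18.55
ee_pos: [0.4522, 0.0913, 0.2061]
eef_rot: [1.112, 2.935, 0.001]
contact_force: [-0.2, 0.5, -1.1]
gripper_width: 0.0135
grip_force: 58.9
```

```bash
python3 - <<'E'
from h import *
from plant import monitor
o=monitor.get_obs();print(o['time'],o['ee_pos'],o['contact_force'])
g=np.array([.5062,.0967,.1885]);plan(g+[0,0,.016],RD);plan(g,RD)
E
```

```text
18.55 [0.45217207 0.09127369 0.20610187] [-0.20722363  0.51530857 -1.07037035]
t [-0.0922  0.0996  0.0044] w [0.0012 0.0014 0.0002]
t [-0.0921  0.0996  0.0444] w [0.0012 0.0014 0.0002]
```

move_arm([
  {"tx":-0.02,"ty":0.022,"tz":0.004,"wx":0.001,"wy":0.001,"wz":0},
  {"tx":-0.04,"ty":0.043,"tz":0.004,"wx":0.001,"wy":0.001,"wz":0},
  {"tx":-0.06,"ty":0.065,"tz":0.004,"wx":0.001,"wy":0.001,"wz":0},
  {"tx":-0.08,"ty":0.086,"tz":0.004,"wx":0.001,"wy":0.001,"wz":0},
  {"tx":-0.092,"ty":0.0995,"tz":0.004,"wx":0.001,"wy":0.001,"wz":0},
  {"tx":-0.092,"ty":0.0995,"tz":0.004,"wx":0.001,"wy":0.001,"wz":0},
  {"tx":-0.092,"ty":0.0995,"tz":0.004,"wx":0.001,"wy":0.001,"wz":0},
  {"tx":-0.092,"ty":0.0995,"tz":0.004,"wx":0.001,"wy":0.001,"wz":0},
])

```text
time: 19.22
ee_pos: [0.5049, 0.0968, 0.2033]
eef_rot: [-1.112, -2.936, 0.001]
contact_force: [-0.0, 0.4, -1.4]
gripper_width: 0.0133
grip_force: 58.9
```

```bash
python3 - <<'E'
from h import *
from plant import monitor
o=monitor.get_obs();print(o['time'],o['ee_pos'],o['contact_force'])
g=np.array([.5062,.0967,.1885]);plan(g,RD)
E
```

```text
19.2167 [0.50490628 0.09683487 0.20327353] [-0.02608353  0.35067615 -1.35327894]
t [-0.0027  0.0019  0.0369] w [-0.0009 -0.0009  0.0002]
```

move_arm([
  {"tx":-0.002,"ty":0.002,"tz":0.007,"wx":0,"wy":0,"wz":0},
  {"tx":-0.002,"ty":0.002,"tz":0.014,"wx":0,"wy":0,"wz":0},
  {"tx":-0.002,"ty":0.002,"tz":0.021,"wx":0,"wy":0,"wz":0},
  {"tx":-0.002,"ty":0.002,"tz":0.027,"wx":0,"wy":0,"wz":0},
  {"tx":-0.002,"ty":0.002,"tz":0.031,"wx":0,"wy":0,"wz":0},
  {"tx":-0.002,"ty":0.002,"tz":0.035,"wx":0,"wy":0,"wz":0},
  {"tx":-0.002,"ty":0.002,"tz":0.035,"wx":0,"wy":0,"wz":0},
  {"tx":-0.002,"ty":0.002,"tz":0.035,"wx":0,"wy":0,"wz":0},
])

```text
time: 19.88
ee_pos: [0.5064, 0.0969, 0.1889]
eef_rot: [-1.112, -2.936, 0.001]
contact_force: [-0.3, -0.1, -0.0]
gripper_width: 0.0135
grip_force: 59.1
```

```bash
python3 - <<'E'
from h import *
from plant import monitor,snapshot
o=monitor.get_obs();print(o['time'],o['ee_pos'],o['contact_force'],o['moment'])
s=snapshot('side');w=snapshot('wrist')
a1=s['pixels'][180:330,280:420];b=w['pixels'][160:400,200:460]
cv2.imwrite('pics/r1.png',np.hstack([cv2.resize(a1,(400,430)),cv2.resize(b,(400,430))]))
E
```

```text
19.8833 [0.50636184 0.09688719 0.18891642] [-0.26993742 -0.11482    -0.02833728] [-0.01003912 -0.06644941  0.00606448]
```

View pics/r1.png

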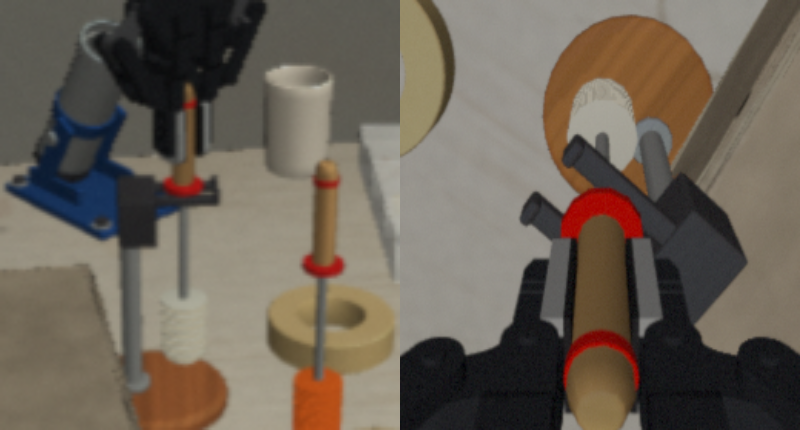

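The brush sits in the fork exactly as in the grasp picture, with the collar between the prongs at wrist crop (600,215). Seating it 1 mm lower and releasing.

move_arm([
  {"tx":0,"ty":0,"tz":0.0015,"wx":0,"wy":0,"wz":0},
  {"tx":0,"ty":0,"tz":0.003,"wx":0,"wy":0,"wz":0},
  {"tx":0,"ty":0,"tz":0.003,"wx":0,"wy":0,"wz":0},
  {"tx":0,"ty":0,"tz":0.003,"wx":0,"wy":0,"wz":0},
])

```text
time: 20.32
ee_pos: [0.5065, 0.0969, 0.1885]
eef_rot: [-1.112, -2.937, 0.001]
contact_force: [-1.6, 0.2, 4.8]
gripper_width: 0.0134
grip_force: 59.5
```

move_arm([
  {"tx":0,"ty":0,"tz":0,"wx":0,"wy":0,"wz":0},
  {"tx":0,"ty":0,"tz":0,"wx":0,"wy":0,"wz":0},
  {"tx":0,"ty":0,"tz":0,"wx":0,"wy":0,"wz":0},
  {"tx":0,"ty":0,"tz":0,"wx":0,"wy":0,"wz":0},
  {"tx":0,"ty":0,"tz":0,"wx":0,"wy":0,"wz":0},
  {"tx":0,"ty":0,"tz":0,"wx":0,"wy":0,"wz":0},
  {"tx":0,"ty":0,"tz":0,"wx":0,"wy":0,"wz":0},
  {"tx":0,"ty":0,"tz":0,"wx":0,"wy":0,"wz":0},
], gripper=-1)

```text
time: 20.98
ee_pos: [0.5064, 0.0969, 0.1877]
eef_rot: [-1.112, -2.936, 0.001]
contact_force: [0.3, 0.0, 0.5]
gripper_width: 0.0854
grip_force: 0.0
```

move_arm([
  {"tx":0,"ty":0,"tz":-0.03,"wx":0,"wy":0,"wz":0},
  {"tx":0,"ty":0,"tz":-0.08,"wx":0,"wy":0,"wz":0},
  {"tx":0,"ty":0,"tz":-0.15,"wx":0,"wy":0,"wz":0},
  {"tx":0,"ty":0,"tz":-0.25,"wx":0,"wy":0,"wz":0},
  {"tx":0,"ty":0,"tz":-0.35,"wx":0,"wy":0,"wz":0},
  {"tx":0,"ty":0,"tz":-0.4,"wx":0,"wy":0,"wz":0},
  {"tx":0,"ty":0,"tz":-0.4,"wx":0,"wy":0,"wz":0},
  {"tx":0,"ty":0,"tz":-0.4,"wx":0,"wy":0,"wz":0},
  {"tx":0,"ty":0,"tz":-0.4,"wx":0,"wy":0,"wz":0},
])

```text
time: 21.73
ee_pos: [0.5064, 0.0969, 0.3464]
eef_rot: [-1.111, -2.934, 0.002]
contact_force: [-1.0, -0.1, -0.8]
gripper_width: 0.0857
grip_force: 0.0
```

```bash
python3 - <<'E'
from h import *
from plant import monitor,snapshot
import pickle
s=snapshot('side');t=snapshot('top');S=pickle.load(open('S.pkl','rb'))
o=monitor.get_obs();print(o['time'],o['ee_pos'],o['contact_force'],o['gripper_width'])
def reds(i):
    hsv=cv2.cvtColor(i['pixels'],cv2.COLOR_BGR2HSV)
    m=(((hsv[...,0]<6)|(hsv[...,0]>174))&(hsv[...,1]>180)&(hsv[...,2]>90)).astype(np.uint8)
    k,l,st,ce=cv2.connectedComponentsWithStats(m)
    return [ce[j].round(1).tolist() for j in range(1,k) if st[j,4]>10 and 200<ce[j,0]<420 and ce[j,1]>150]
print('side now',reds(s),'before',reds(S['side']));print('top now',reds(t),'before',reds(S['top']))
# scene change in side outside the arm
d=cv2.absdiff(s['pixels'],S['side']['pixels']).max(2)>40
k,l,st,ce=cv2.connectedComponentsWithStats(d.astype(np.uint8))
print([st[j].tolist() for j in range(1,k) if st[j,4]>15])
E
```

```text
21.8333 [0.50639282 0.09687966 0.34628293] [-0.11254792 -0.51857659  0.30272768] 0.08528590690655868
side now [[344.0, 216.5], [344.0, 245.2], [393.7, 243.8], [246.1, 252.6], [392.9, 272.8]] before [[343.1, 216.7], [343.5, 245.5], [393.9, 243.6], [246.5, 252.7], [392.9, 272.8]]
top now [[304.6, 173.8], [317.6, 178.0], [309.1, 186.2]] before [[304.6, 173.8], [308.8, 186.3], [244.0, 269.2], [220.7, 316.3]]
[[312, 0, 49, 22, 814], [406, 0, 22, 30, 172], [538, 0, 18, 19, 130], [582, 0, 42, 16, 251], [626, 0, 14, 8, 71], [563, 11, 15, 6, 31], [555, 13, 9, 4, 17], [609, 13, 7, 7, 25], [607, 21, 12, 12, 97], [624, 20, 16, 12, 137], [344, 28, 20, 3, 34], [319, 32, 48, 11, 441], [624, 39, 9, 37, 110], [611, 40, 9, 45, 181], [341, 43, 19, 6, 96], [306, 49, 72, 99, 4144], [637, 82, 3, 12, 20], [615, 100, 7, 17, 59], [618, 159, 12, 13, 97], [557, 181, 28, 48, 611], [620, 195, 20, 33, 540], [634, 215, 6, 28, 100], [596, 231, 40, 38, 700], [620, 234, 11, 12, 66], [634, 249, 6, 8, 29], [601, 269, 39, 53, 830], [630, 317, 10, 14, 101]]
```

The brush hangs plumb in the fork, with its red band and collar both at side column 344. In the side view, everything that changed is the arm itself. Handing in.

```bash
python3 -c "
from plant import job_done
print(job_done())"
```

```text
the job is handed in; nothing more can be done
None
```

The job is handed in at about 22 s: two strokes, each resting about 1 s on the piston at 3–4 N and the same depth, most of the bristle head drawn out between them, and the brush hanging straight in its fork again.

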